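Set the plug press dial and enter the setting

TASK

With a fingertip in the dial's finger cup, gently push the dial round, either way and without squeezing it, until its index mark lines up with the long scale line, the one where the small steel rider block is clamped. Then press the round button on the separate push-button station fully down to enter the setting and let it come up again; never press it while the dial is off the line. Leave the loose plugs, the pin and the brush where they are.

Things in the scene. Friction and masses are not known exactly. Their poses are not given: they have to be found in the camera images.
- unit: The whole setting unit with its dial (described below): round, fixed to the bench; origin on the dial's axis at the bench top, its x axis points towards the long scale line, z up.
- axis (a point): Turning axis of the dial, at the height of the dial's face (62 mm above the bench). The axis is vertical. The unit is a round green housing of 244 mm diameter, bolted to the bench and 48 mm tall; on it lies a fixed white scale ring (92 to 115 mm from the axis, top 62 mm above the bench) with 23 short thin black lines (8 mm) and one long, thicker one (22 mm long, 6 mm wide). The unit stands at any place and turn.
- target_line (a point): Inner end of the long scale line on the fixed ring, 90 mm from the axis and 62 mm above the bench; the line runs radially outward from here. A steel rider block, 14 x 22 mm, is clamped at its outer end, 123 mm from the axis, its top 74 mm above the bench.
- index (a point): Outer end of the dial's index mark, a white radial line 6 mm wide and 13 mm long on the rim of the flat grey dial (180 mm across); this point lies 90 mm from the axis, 62 mm above the bench, and turns with the dial. The mark lines up when this point meets the inner end of the long line.
- cup (a point): Centre of the floor of the finger cup, 36 mm from the axis and 62 mm above the bench, on the same radius of the dial as the index mark; it turns with the dial. The cup is an open round aluminium collar standing on the dial: inside 56 mm across, outside 80 mm, wall 12 mm thick, rim 20 mm above the dial's face (82 mm above the bench). A fingertip lowered into it pushes the collar, and so the dial, round.
- dial (a joint): Turn of the dial in rad, growing counterclockwise seen from above; 0 (or any whole number of turns) is where the index mark meets the long line. It turns endlessly both ways, and stays where it is left: dry friction of about 0.12 N m, some 3.5 N of push at the cup, no spring.
- enter_top (a point): Centre of the top face of the round steel push button (32 mm across), on a black collar on the grey station, a fixed box 80 x 80 x 45 mm to the left or the right of the unit. Button top 67 mm above the bench when up, 10 mm above its collar (48 mm across). It moves straight down when pressed.
- enter (a joint): Travel of the button in m: 0 is up, 0.006 fully down; it starts to move at 1.5 N and takes 5 N fully down; a spring returns it. The setting is entered at 0.0045 or more.
- plug_a: Bystander: loose tan abrasive plug, 62 mm across and 36 mm tall; origin at the centre of its underside. It stands on the other side of the unit from the station.
- plug_b: Bystander: loose tan abrasive plug, 62 mm across and 36 mm tall, on the far left of the unit; origin at the centre of its underside.
- pin: Bystander: loose brown pin, 28 mm across and 50 mm tall, upright beyond the station or plug_a, on the left; origin at the centre of its underside.
- brush: Bystander: loose hand brush, 200 mm long, up to 42 mm wide and 20 mm thick, lying on the bench nearer the robot, to its right; origin under its middle, x axis towards the bristles.
Things that resemble listed ones, but are neither listed nor needed, are in the scene too. Of the things like the part that bears enter_top, leave any that is brown or purple; of the rest the larger one is meant.

How it is judged (in metres and radians):
On the way, in this order (a step that is already met when the one before it is completed fails the run):
1. the dial's index mark stands at the long scale line, button up (horizontal distance between index and target_line below 0.004 m and value of joint enter below 0.002 m), for 0.3 s.
2. the button is pressed fully down with the dial on the line (horizontal distance between index and target_line below 0.004 m and value of joint enter above 0.0045 m), for 0.02 s.
At the end, for the whole second after the job is handed in: the end of the index mark lies within 4 mm of the inner end of the long scale line, the button has been pressed at least 4.5 mm after that and is up again (under 2 mm) (all of step 1); the robot touches nothing.
It fails at once if the fingers press on or squeeze the unit or its dial with over 35 N (contact force between the fingers and unit above 35 N).
It fails at once if the button is pressed (over 3 mm) while the index mark is more than 4 mm off the long line (horizontal distance between index and target_line above 0.004 m and value of joint enter above 0.003 m).
It fails at once if a plug, the pin or the brush is lifted, carried or pushed away (over 12 mm) (distance of any of plug_a, plug_b, pin, brush from where it was at the start of the episode above 0.012 m).
It also fails if it takes over 64 s, if anything falls off the work surface, if the arm or the gripper's body presses on something with over 40 N, if the wrist force passes 120 N, or if a joint passes its speed limit or range.

ROBOT

A 7-joint arm with a two-finger parallel gripper is mounted at the origin on the work surface. World frame = base frame: x ahead of the robot, y to its left, z up, the work surface at z = 0. Lengths are in mm, angles in rad, forces in N, time in s.
With the tool pointing down it reaches from about 400 to 875 mm from the base axis. Payload 4.4 kg.
Tool frame: the origin (TCP) lies at the very end of the fingers, on their centre line; the grasp point (between the pads) lies 19 mm behind it; z points along the fingers, y is the line along which they close (so a half turn about z gives the same grasp; the last joint's range is limited). The gripper opens to 85 mm and grips with 20 to 120 N. Pads are 22 mm wide; open, the fingers measure 114 mm over their backs; the gripper's body (76 mm by 85 mm) begins 54 mm behind the grasp point. The pads swing forward as they close: fully open they stand 13 mm farther back than shut.
Start: joints at [1.271, 0.628, 0.038, 1.517, -0.027, 0.996, -0.02], TCP at [150.618, -632.323, 201.113] pointing down, gripper open.
Joint ranges: [-3.06, 3.06], [-0.37, 2.12], [-1.25, 1.32], [0.18, 2.47], [-1.1, 4.24], [0.23, 1.98], [-2.94, 2.94]. Speed limits (rad/s): [2.57, 2.57, 3.14, 3.14, 3.14, 3.14, 3.14].

INTERFACE

Orientations are given as [roll, pitch, yaw] about the fixed x, y, z axes, in that order (R = Rz(yaw) Ry(pitch) Rx(roll)).
In Python, from cell import ctrl gives the robot as it stands.
- The arm moves only by the tool step_arm, never from a script. Its argument "series" is a list that holds one entry, the list of rows, each a list of 7 numbers: the turn, a rotation vector about the tool's x, y, z as a fraction of full scale, then the shift along the tool's x, y, z as a fraction of full scale, then the closure, from 0 (fully open) to 1 (shut). In form: [[[ax, ay, az, tx, ty, tz, gripper], ...]]. A call has 1 to 12 rows; each row shifts and turns the commanded pose from where the row before left it, along the tool's axes as they then stand; what a row does not reach is not made up. Full scale, the value 1, is 150 mm for a shift and 45 degrees for a turn. A row lasts 1/10 s, in which the tool goes at most 50 mm and 8.59 degrees, less where a joint would pass 70% of its speed; a pose out of reach is approached as far as the arm can. A call with a number of a shift or a turn outside -1 to 1 is refused whole. A call with a gripper value outside its range is refused whole. The fingers move at their own pace and stop on an object; the grip force is fixed at half the most. Time passes only in rows, so rows that do not move let the fingers close. It gives the time, the measured TCP pose, the force, the opening and the grip force at its end, in the units of the state.
- ctrl.read_state(): the state, without advancing time (a new reading comes with each control period).
- ctrl.get_image(name): name is "scene" or "top" or "wrist"; returns a dict with "img" (384x512x3 uint8, red, green, blue), "fx", "fy", "cx", "cy" (pixels), "R" (3x3) and "t" (3): a world point X has camera coordinates R X + t. Camera axes: x right, y down, z forward; pixel columns grow to the right and rows downward; lengths in mm; the calibration is good to about 2 mm. A picture is of the moment at which its call begins. There is no depth.
- ctrl.finish_job(): hands the job in; it is judged then, once.
Trained networks look in a picture, given as the dict that the camera call returned (one of the last four; its "shot" number tells which), for a name from the list of things; names that differ only in an ending like _2 or _b are one class to them, and where a whole thing is asked for, a point or a joint stands for the part that bears it (a point fixed in the world has none). Each returns a list of dicts, best first, with "score" (0 to 1); they miss things now and then, are a little off and sometimes report something else, mostly with a low value. They report only what shows in the picture. A call takes as long as a camera call. They do not tell look-alikes from the thing itself.
- ctrl.recognise(picture, thing): "centre" ([column, row] in pixels, amid what is visible of it).
The state is a dict: "clock": time; "qpos": joint angles; "qd": joint speeds; "tau": joint torques, N m; "eef_pos": TCP position; "tool_rot": TCP orientation; "force": force on the tool from outside, world axes, zero at the start; "torque": the same for the moment, N m; "width": finger opening in mm; "gripper_force": force on a finger pad.
Only numpy, scipy, OpenCV 4.12 (cv2) and the standard library are available. Lean on these libraries where they do the work, as an engineer would, in place of code of your own. Each camera call takes 0.05 s, during which the arm holds its last target. There are 200 camera calls.

## Working session

There is one attempt and no reset: what is moved stays moved. The work goes in short steps, Python scripts to look and compute and a tool call to move; the robot and the scene stay as the last step left them, time stands still between calls to the robot, and variables do not carry over. Pictures are saved under pics/ and viewed, at most 10 in all, crops included, and the job is handed in when it is done.

Besides the shell and the picture viewer there is one more tool, called after ">>>" as name(argument=value, ...) on one line, values as JSON. step_arm: Moves the arm, as the interface text tells. Shift numbers are shares of 150 mm and turn numbers shares of 45 degrees, none past 1 either way. Its arguments: {"type":"object","properties":{"series":{"type":"array","items":{"type":"array","items":{"type":"array","items":{"type":"number","minimum":-1,"maximum":1}}}}},"required":["series"]}

```bash
mkdir -p pics; cat > h.py <<'E'
import numpy as np,cv2
from cell import ctrl
def shot(n,f=None):
    p=ctrl.get_image(n)
    if f: cv2.imwrite('pics/'+f,cv2.cvtColor(p['img'],cv2.COLOR_RGB2BGR))
    return p
def ray(p,uv,z):
    R=np.array(p['R']);t=np.array(p['t'])
    d=R.T@np.array([(uv[0]-p['cx'])/p['fx'],(uv[1]-p['cy'])/p['fy'],1]);c=-R.T@t
    return c+d*(z-c[2])/d[2]
def proj(p,X):
    c=np.array(p['R'])@np.array(X)+np.array(p['t']);return [p['cx']+p['fx']*c[0]/c[2],p['cy']+p['fy']*c[1]/c[2]]
E
python3 - <<'E'
from h import *
a=shot('top','top.png');b=shot('scene')
im=np.vstack([a['img'],]);
for n,z in(('unit',62),('cup',82),('index',62),('enter_top',67),('plug_a',36),('pin',50),('brush',20)):
  for p in(a,b):
    print(n,[(np.round(r['centre']),round(r['score'],2),ray(p,r['centre'],z)[:2].round()) for r in ctrl.recognise(p,n)[:4]])
cv2.imwrite('pics/scene.png',b['img'][:,:,::-1])
s=ctrl.read_state();print(s['eef_pos'],s['tool_rot'],s['clock'])
E
```

```text
unit []
unit [(array([124., 228.]), 0.69, array([ 377., -290.])), (array([274., 230.]), 0.58, array([575., -12.]))]
cup [(array([261., 170.]), 0.62, array([529.,   6.])), (array([156., 206.]), 0.6, array([440., 283.]))]
cup []
index [(array([260., 167.]), 0.7, array([541.,  10.]))]
index [(array([271., 219.]), 0.72, array([544.,   1.]))]
enter_top [(array([162., 265.]), 0.54, array([290., 268.])), (array([117., 210.]), 0.5, array([435., 391.]))]
enter_top [(array([375., 215.]), 0.66, array([672., 203.])), (array([338., 153.]), 0.55, array([463., 283.])), (array([297., 126.]), 0.38, array([306., 266.]))]
plug_a [(array([368., 193.]), 0.97, array([ 465., -283.])), (array([176., 142.]), 0.56, array([629., 242.]))]
plug_a [(array([147., 267.]), 0.72, array([ 484., -285.])), (array([378., 210.]), 0.6, array([652., 244.]))]
pin []
pin []
brush [(array([368., 245.]), 0.78, array([ 328., -277.]))]
brush [(array([124., 226.]), 0.69, array([ 333., -287.]))]
[ 150.60007544 -632.32971517  201.12334201] [ 3.14154832e+00 -4.20044459e-05  2.33763766e-01] 0.8
```

View pics/top.png

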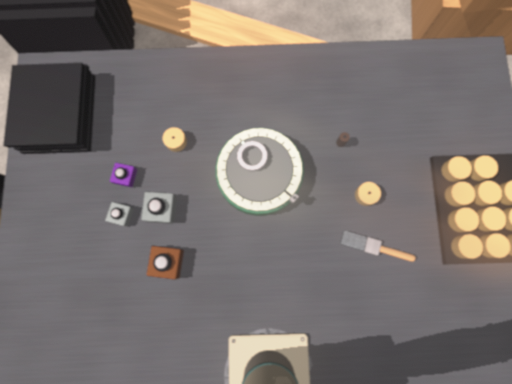

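View pics/scene.png

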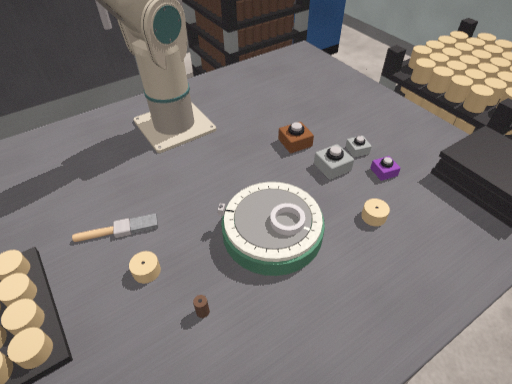

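Top view: dial unit at (260,171), cup at (253,155), rider and long line at about (294,197). Station candidates: purple (122,174), small grey (117,213), large grey (157,206), brown (163,262). With purple and brown excluded, the larger grey one at (157,206) is meant. I'll confirm that in a crop.

```bash
python3 - <<'E'
from h import *
a=shot('top');b=shot('scene')
A=cv2.resize(a['img'][120:275,90:310],None,fx=3.5,fy=3.5,interpolation=cv2.INTER_CUBIC)
cv2.imwrite('pics/c1.png',A[:,:,::-1])
for p,c in((a,(260,171)),(b,(274,222))):
  # green/unit ring: white pixels near the unit
  h=cv2.cvtColor(p['img'],cv2.COLOR_RGB2HSV)
  m=((h[...,2]>190)&(h[...,1]<60)).astype(np.uint8)
  yy,xx=np.mgrid[:384,:512]; m[(xx-c[0])**2+(yy-c[1])**2>65**2]=0
  m=cv2.morphologyEx(m,cv2.MORPH_CLOSE,np.ones((5,5)))
  cs=max(cv2.findContours(m,0,1)[0],key=lambda q:cv2.boundingRect(q)[2])
  # map the contour to plane z=62, fit circle (median-robust)
  P=np.array([ray(p,q[0],62)[:2] for q in cv2.convexHull(cs)])
  from scipy.optimize import least_squares
  r=least_squares(lambda v:np.hypot(*(P-v[:2]).T)-v[2],[545,0,115],loss='soft_l1')
  print(r.x,len(P))
print(ray(a,(157,205),67),ray(b,(336,151),67),ray(a,(253,155),82),ray(a,(174,138),36))
E
```

```text
[538.70040764  11.63766366 114.97681643] 36
[539.00890146   7.5383351  114.553408  ] 41
[445.50458455 284.00938293  67.        ] [452.78080375 283.43334562  67.        ] [569.73340859  26.10990148  82.        ] [641.47320466 249.47081416  36.        ]
```

View pics/c1.png

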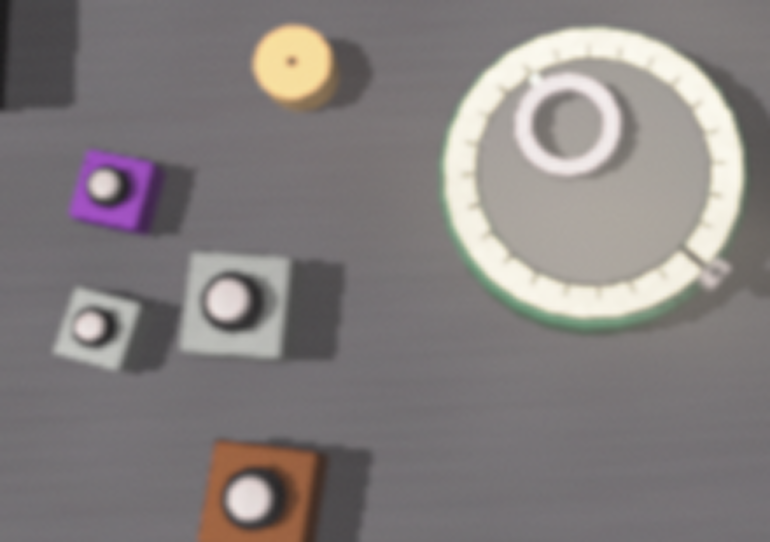

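The crop confirms it: the large grey station's button is at crop (230,300). The index is at crop (537,82) and the inner end of the long line at (690,250). I'm moving above the unit, with the gripper shut and yaw at 0.

>>> step_arm(series=[[[0,0,0.149,0,0,0,1],[0,0,0.149,0,0,0,1],[0,0,0,0.15,-0.25,-0.012,1],[0,0,0,0.15,-0.25,-0.012,1],[0,0,0,0.15,-0.25,-0.012,1],[0,0,0,0.15,-0.25,-0.012,1],[0,0,0,0.15,-0.25,-0.012,1],[0,0,0,0.15,-0.25,-0.012,1],[0,0,0,0.15,-0.25,-0.012,1],[0,0,0,0.15,-0.25,-0.012,1],[0,0,0,0.15,-0.25,-0.012,1]]])

```text
clock: 2.0
eef_pos: [354.0, -293.4, 217.7]
tool_rot: [3.141, -0.001, -0.0]
force: [0.8, 0.3, 0.5]
width: 0.1
gripper_force: 0.0
```

>>> step_arm(series=[[[0,0,0,0.15,-0.25,-0.012,1],[0,0,0,0.15,-0.25,-0.012,1],[0,0,0,0.15,-0.25,-0.012,1],[0,0,0,0.15,-0.25,-0.012,1],[0,0,0,0.15,-0.25,-0.012,1],[0,0,0,0.15,-0.25,-0.012,1],[0,0,0,0,0,0,1]]])

```text
clock: 2.7
eef_pos: [491.9, -63.0, 228.6]
tool_rot: [-3.138, -0.004, 0.01]
force: [-0.8, -0.1, -0.6]
width: 0.2
gripper_force: 0.0
```

```bash
python3 - <<'E'
from h import *
a=shot('wrist','w1.png')
print(proj(a,[539,10,62]),proj(a,[570,26,82]),-np.array(a['R']).T@np.array(a['t']))
cv2.imwrite('pics/w1.png',cv2.resize(a['img'],(800,600))[:,:,::-1])
E
```

```text
[np.float64(192.7065728945978), np.float64(130.85623424685838)] [np.float64(172.39104977155154), np.float64(103.41115054277546)] [572.27332512 -63.95949879 401.60188915]
```

View pics/w1.png

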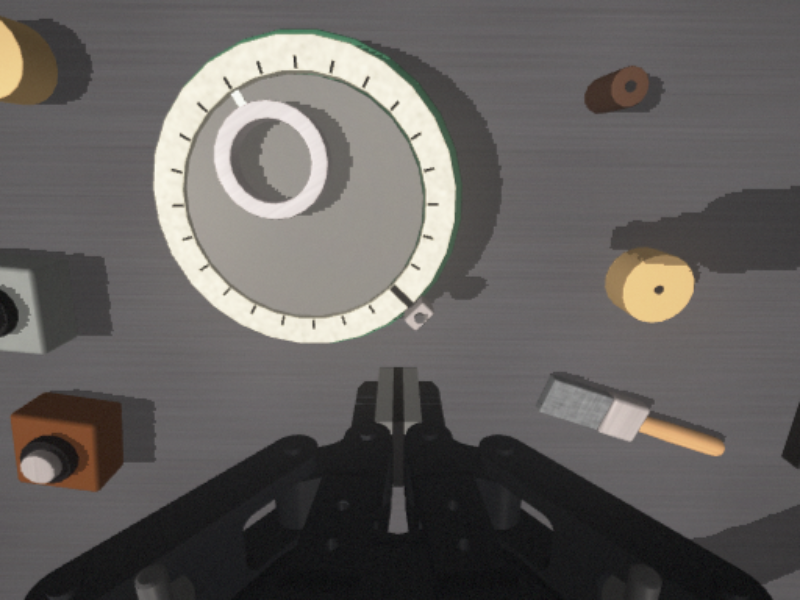

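The wrist view, scaled by 1.5625, shows the ring centred near (306,188), index end at (235,92), cup at (271,158) and line inner end at (393,288). Next I fit these points.

```bash
cat >> h.py <<'E'
from scipy.optimize import least_squares
def axis(p,c0=(539,10)):
  h=cv2.cvtColor(p['img'],cv2.COLOR_RGB2HSV)
  m=((h[...,2]>190)&(h[...,1]<60)).astype(np.uint8)
  c=proj(p,[*c0,62]);e=proj(p,[c0[0],c0[1]+125,62]);R=abs(c[0]-e[0])
  yy,xx=np.mgrid[:384,:512]; m[(xx-c[0])**2+(yy-c[1])**2>R**2]=0
  m=cv2.morphologyEx(m,cv2.MORPH_CLOSE,np.ones((5,5)))
  cs=max(cv2.findContours(m,0,1)[0],key=lambda q:cv2.boundingRect(q)[2])
  P=np.array([ray(p,q[0],62)[:2] for q in cs])
  r=np.hypot(*(P-c0).T);P=P[(r>105)&(r<125)]
  return least_squares(lambda v:np.hypot(*(P-v[:2]).T)-v[2],[*c0,115],loss='soft_l1').x
def polar(p,c):
  # rows: angle (0.5 deg), cols: radius mm, on plane z=62
  th=np.radians(np.arange(-180,180,.5));r=np.arange(70,116,1.)
  U=np.array([[proj(p,[c[0]+k*np.cos(t),c[1]+k*np.sin(t),62]) for k in r] for t in th],np.float32)
  return th,r,cv2.remap(cv2.cvtColor(p['img'],cv2.COLOR_RGB2GRAY),U,None,cv2.INTER_LINEAR).astype(float)
def mark(p,c):
  th,r,g=polar(p,c)
  def ang(w,guess=None):
    k=np.argmax(w);i=(np.arange(-8,9)+k)%len(th);q=np.clip(w[i]-np.median(w[i]),0,None)
    return np.degrees(th[k])+.5*(q@np.arange(-8,9))/q.sum(),w[k]
  line=-g[:,(r>95)&(r<99)].mean(1)   # short lines: see which radii
  idx=g[:,(r>79)&(r<88)].mean(1)
  return ang(line),ang(idx)
E
python3 - <<'E'
from h import *
p=shot('wrist')
v=axis(p);print(v)
print(mark(p,v))
print([np.degrees(np.arctan2(*(ray(p,np.array(q)/1.5625,62)[:2]-v[:2])[::-1])) for q in((235,92),(238,97),(393,288),(410,306))])
c=ray(p,np.array((271,158))/1.5625,82)[:2]-v[:2];print(c,np.hypot(*c),np.degrees(np.arctan2(c[1],c[0])))
print(ray(p,(-1+3/1.56,313/1.56),67))
E
```

```text
[538.22585297   6.94560225 112.70379478]
((np.float64(-133.89053867403314), np.float64(-62.333333333333336)), (np.float64(30.351889683350354), np.float64(242.875)))
[np.float64(27.988378001060017), np.float64(27.949269400323388), np.float64(-133.28552064214034), np.float64(-134.03389252186912)]
[32.08716829 13.3236138 ] 34.74341741162068 22.549780747358028
[449.37820562 252.90023244  67.        ]
```

>>> step_arm(series=[[[0,0,0,0.173,-0.196,0,1],[0,0,0,0.173,-0.196,0,1],[0,0,0,0.173,-0.196,0,1],[0,0,0,0,0,0.25,1],[0,0,0,0,0,0.25,1],[0,0,0,0,0,0.2,1],[0,0,0,0,0,0,1],[0,0,0,0,0,0,1]]])

```text
clock: 3.6
eef_pos: [566.1, 16.7, 123.5]
tool_rot: [3.141, 0.0, -0.002]
force: [1.1, -0.2, 0.3]
width: -0.3
gripper_force: 0.0
```

```bash
python3 - <<'E'
from h import *
p=shot('wrist')
v=axis(p);print(v,mark(p,v),mark(p,(538.5,8.5)))
print(ctrl.read_state()['eef_pos'],ctrl.read_state()['tool_rot'])
cv2.imwrite('pics/w2.png',p['img'][:,:,::-1])
E
```

```text
[540.03596553   7.83190217 112.89770275] ((np.float64(-177.33823529411765), np.float64(-25.333333333333332)), (np.float64(30.566008316008315), np.float64(248.0))) ((np.float64(-177.42708333333334), np.float64(-22.333333333333332)), (np.float64(29.652147487844413), np.float64(247.875)))
[567.09095859  17.15762817 124.5105525 ] [ 3.14126499e+00 -2.05182826e-03 -1.90045270e-03]
```

View pics/w2.png

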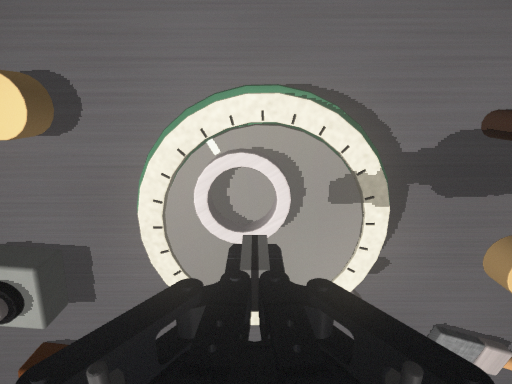

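The wrist view shows the cup at (242,198) and the index at (213,147), with the tip at (255,240) still slightly right of the cup centre. I'll shift the tip over and lower it in.

>>> step_arm(series=[[[0,0,0,0.02,-0.057,0,1],[0,0,0,0,0,0.1,1],[0,0,0,0,0,0.1,1],[0,0,0,0,0,0.09,1],[0,0,0,0,0,0.07,1],[0,0,0,0,0,0,1],[0,0,0,0,0,0,1]]])

```text
clock: 4.35
eef_pos: [569.5, 26.9, 69.4]
tool_rot: [-3.142, -0.0, -0.0]
force: [-0.2, 0.1, -0.7]
width: 0.1
gripper_force: 0.0
```

```bash
python3 - <<'E'
import numpy as np
# arc waypoints about (538.5,8), r=36, deltas in fractions
th=np.radians(np.r_[30,np.arange(20,-141,-10)]);P=np.c_[538.5+36*np.cos(th),8+36*np.sin(th)]
for t,q,d in zip(np.degrees(th[1:]),P[1:],np.diff(P,axis=0)):print(round(t),q.round(),(d/150*[1,-1]).round(3))
from h import *
s=ctrl.read_state();print(s['eef_pos'],s['force'])
E
```

```text
20 [572.  20.] [0.018 0.038]
10 [574.  14.] [0.011 0.04 ]
0 [574.   8.] [0.004 0.042]
-10 [574.   2.] [-0.004  0.042]
-20 [572.  -4.] [-0.011  0.04 ]
-30 [570. -10.] [-0.018  0.038]
-40 [566. -15.] [-0.024  0.034]
-50 [562. -20.] [-0.03  0.03]
-60 [556. -23.] [-0.034  0.024]
-70 [551. -26.] [-0.038  0.018]
-80 [545. -27.] [-0.04   0.011]
-90 [538. -28.] [-0.042  0.004]
-100 [532. -27.] [-0.042 -0.004]
-110 [526. -26.] [-0.04  -0.011]
-120 [520. -23.] [-0.038 -0.018]
-130 [515. -20.] [-0.034 -0.024]
-140 [511. -15.] [-0.03 -0.03]
[569.47904614  26.92860959  69.38404918] [-0.15152065  0.08861727 -0.65629033]
```

>>> step_arm(series=[[[0,0,0,0.018,0.038,0,1],[0,0,0,0.011,0.04,0,1],[0,0,0,0.002,0.021,0,1],[0,0,0,0.002,0.021,0,1],[0,0,0,-0.004,0.042,0,1],[0,0,0,-0.011,0.04,0,1],[0,0,0,-0.018,0.038,0,1],[0,0,0,0,0,0,1]]])

```text
clock: 5.15
eef_pos: [568.4, -10.7, 69.1]
tool_rot: [3.141, 0.001, -0.002]
force: [-0.3, 0.5, -0.3]
width: -0.4
gripper_force: 0.0
```

```bash
python3 - <<'E'
from h import *
p=shot('wrist')
print(mark(p,(538.5,8)));s=ctrl.read_state();print(s['eef_pos'],s['force'])
E
```

```text
((np.float64(161.6451612903226), np.float64(-15.666666666666666)), (np.float64(30.011340725806456), np.float64(244.0)))
[568.76444304  -9.90685861  69.11799757] [ 0.01487339 -0.75637917 -0.50189843]
```

```bash
python3 - <<'E'
from h import *
p=shot('wrist','w3.png');q=shot('scene')
cv2.imwrite('pics/w3.png',np.hstack([p['img'][:,100:420],cv2.resize(q['img'][150:290,190:360],(466,384))])[:,:,::-1])
E
```

```text
(no output)
```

View pics/w3.png

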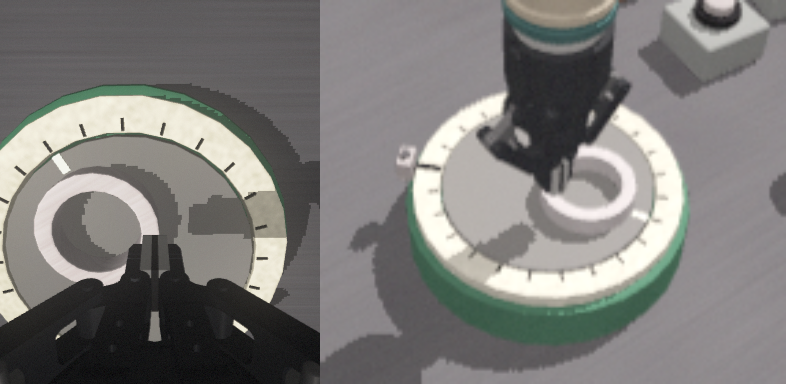

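```bash
python3 - <<'E'
from h import *
p=shot('wrist');q=shot('scene')
print('cup',ray(p,(197,228),82), 'walls',ray(p,(134,228),82)[:2],ray(p,(258,228),82)[:2])
s=ctrl.read_state();e=s['eef_pos'];print(e,s['width'],s['force'],'tip proj',proj(p,e),proj(p,[538.5,8,62]),axis(p))
sc=384/140;print('scene crop',[((np.array(proj(q,X))-[190,150])*[466/170,sc]).round() for X in(e,[569.7,26,82],[569.7,26,62],[538.5,8,62])])
E
```

```text
cup [574.67712553  25.76026237  82.        ] walls [574.71712019  65.19232932] [574.63839589 -12.42457061]
[569.25555927  -8.68682255  69.11963391] 0.1224335788147235 [-0.7149506   0.11457732  0.67820412] tip proj [np.float64(252.20433249060693), np.float64(227.05518769507893)] [np.float64(229.6828207668829), np.float64(261.1403847974201)] [540.22525427   7.73444041 112.73984242]
scene crop [array([231., 208.]), array([266., 180.]), array([265., 196.]), array([226., 181.])]
```

```bash
python3 - <<'E'
from h import *
p=shot('wrist');q=shot('scene','s4.png');e=ctrl.read_state()['eef_pos']
for z in(62,69,75,82,90,95):
  print(z,'wrist',np.round(proj(p,[e[0],e[1],z]),1),np.round(proj(p,[e[0]+11,e[1],z]),1),'scene',np.round(proj(q,[e[0],e[1],z]),1))
A=cv2.resize(q['img'][190:240,245:325],(640,400),interpolation=2)
B=cv2.resize(p['img'][200:260,215:295],(533,400),interpolation=2)[:,190:350]
cv2.imwrite('pics/s4.png',np.hstack([A,B])[:,:,::-1])
E
```

```text
62 wrist [252.7 222.9] [252.7 208.2] scene [274.3 227.9]
69 wrist [252.7 227.2] [252.6 212. ] scene [274.4 226. ]
75 wrist [252.6 231.1] [252.6 215.6] scene [274.5 224.4]
82 wrist [252.6 236. ] [252.5 219.9] scene [274.6 222.4]
90 wrist [252.5 242. ] [252.4 225.4] scene [274.7 220.2]
95 wrist [252.4 246.1] [252.4 229. ] scene [274.7 218.7]
```

View pics/s4.png

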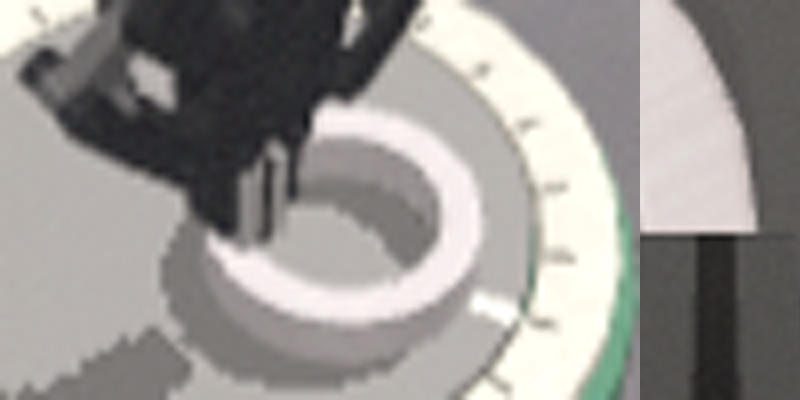

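The scene crop shows the real fingertip over the collar wall at about (277,220), which puts it roughly 15–20 mm higher than the reported TCP. It passed over the rim without touching. I'll go back over the cup centre and lower it further while watching the force.

>>> step_arm(series=[[[0,0,0,0.01,-0.12,0,1],[0,0,0,0.005,-0.115,0,1],[0,0,0,0,0,0,1],[0,0,0,0,0,0.02,1],[0,0,0,0,0,0.02,1],[0,0,0,0,0,0,1]]])

```text
clock: 6.1
eef_pos: [570.9, 24.7, 62.6]
tool_rot: [3.141, 0.001, -0.002]
force: [-0.5, 0.7, -0.7]
width: -0.1
gripper_force: 0.0
```

>>> step_arm(series=[[[0,0,0,0,0,0.014,1],[0,0,0,0,0,0.014,1],[0,0,0,0,0,0,1]]])

```text
clock: 6.4
eef_pos: [571.2, 25.8, 58.6]
tool_rot: [3.142, 0.001, -0.001]
force: [-0.6, -0.5, -0.8]
width: -0.0
gripper_force: 0.0
```

>>> step_arm(series=[[[0,0,0,0,0,0.014,1],[0,0,0,0,0,0.014,1],[0,0,0,0,0,0,1]]])

```text
clock: 6.7
eef_pos: [571.2, 26.1, 54.4]
tool_rot: [3.142, 0.001, -0.0]
force: [0.7, 0.3, -0.4]
width: -0.1
gripper_force: 0.0
```

```bash
python3 - <<'E'
from h import *
q=shot('scene');p=shot('wrist');e=ctrl.read_state()['eef_pos'];print(e,mark(p,(538.5,8)))
for z in(55,62,70,75,82): print(z,np.round(proj(q,[e[0],e[1],z]),1))
A=cv2.resize(q['img'][190:240,245:325],(640,400),interpolation=2)
cv2.imwrite('pics/s5.png',A[:,:,::-1])
E
```

```text
[571.34912135  26.06693634  54.64693442] ((np.float64(-177.67073170731706), np.float64(-11.666666666666666)), (np.float64(29.893757503001204), np.float64(241.625)))
55 [287.  223.6]
62 [287.2 221.7]
70 [287.4 219.5]
75 [287.5 218.1]
82 [287.6 216.2]
```

View pics/s5.png

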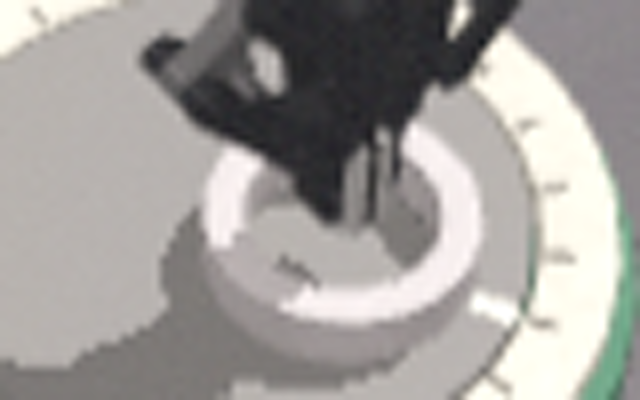

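The tip is now inside the cup at crop (355,225), about z 75. I'll lower another 6 mm and then push.

>>> step_arm(series=[[[0,0,0,0,0,0.02,1],[0,0,0,0,0,0.02,1],[0,0,0,0,0,0,1],[0,0,0,0.01,0.038,0,1],[0,0,0,0.011,0.04,0,1],[0,0,0,0.002,0.021,0,1],[0,0,0,0.002,0.021,0,1],[0,0,0,-0.002,0.021,0,1],[0,0,0,-0.002,0.021,0,1],[0,0,0,0,0,0,1]]])

```text
clock: 7.8
eef_pos: [574.0, 1.5, 48.7]
tool_rot: [3.142, 0.001, -0.001]
force: [-1.1, 2.3, 0.7]
width: 0.1
gripper_force: 1.2
```

```bash
python3 - <<'E'
from h import *
p=shot('wrist')
print(mark(p,(538.5,8)));s=ctrl.read_state();print(s['eef_pos'],s['force'])
E
```

```text
((np.float64(nan), np.float64(-0.0)), (np.float64(19.80957648546144), np.float64(242.375)))
[574.02011814   1.56552976  48.68836727] [-0.97448589  1.42205864  1.22926074]h.py:33: RuntimeWarning: invalid value encountered in scalar divide
  return np.degrees(th[k])+.5*(q@np.arange(-8,9))/q.sum(),w[k]
```

The dial now moves, with the index at 19.8° and the finger about 30° ahead of it. Continuing round the arc.

>>> step_arm(series=[[[0,0,0,-0.011,0.04,0,1],[0,0,0,-0.018,0.038,0,1],[0,0,0,-0.024,0.034,0,1],[0,0,0,-0.03,0.03,0,1],[0,0,0,-0.034,0.024,0,1],[0,0,0,-0.038,0.018,0,1],[0,0,0,-0.04,0.011,0,1],[0,0,0,-0.042,0.004,0,1],[0,0,0,-0.042,-0.004,0,1],[0,0,0,0,0,0,1]]])

```text
clock: 8.85
eef_pos: [536.8, -25.1, 50.1]
tool_rot: [-3.139, -0.009, 0.001]
force: [4.4, 7.0, 2.8]
width: 0.2
gripper_force: 4.5
```

```bash
python3 - <<'E'
from h import *
for n in('wrist','scene','top'):
  p=shot(n);print(n,mark(p,(538.5,8)))
s=ctrl.read_state();print(s['eef_pos'],s['force'],s['tool_rot'])
E
```

```text
wrist ((np.float64(-160.93548387096774), np.float64(-14.666666666666666)), (np.float64(-62.307373472949386), np.float64(166.625)))
scene ((np.float64(147.69014084507043), np.float64(-39.666666666666664)), (np.float64(-62.25067567567567), np.float64(212.5)))
top ((np.float64(59.69889502762431), np.float64(-76.33333333333333)), (np.float64(-69.4375), np.float64(196.875)))
[536.76760998 -25.0888453   49.99730159] [3.88400581 7.05799831 4.52514373] [-3.13903072e+00 -7.95428733e-03  1.28343684e-03]
```

>>> step_arm(series=[[[0,0,0,-0.04,-0.011,0,1],[0,0,0,-0.038,-0.018,0,1],[0,0,0,-0.034,-0.024,0,1],[0,0,0,-0.03,-0.03,0,1],[0,0,0,-0.024,-0.034,0,1],[0,0,0,0,0,0,1],[0,0,0,0,0,0,1]]])

```text
clock: 9.7
eef_pos: [513.4, -10.7, 51.2]
tool_rot: [3.141, -0.011, -0.001]
force: [3.9, 1.0, 14.0]
width: -0.2
gripper_force: 6.9
```

```bash
python3 - <<'E'
from h import *
for n in('wrist','scene','top'):
  p=shot(n);print(n,mark(p,(538.5,8)))
s=ctrl.read_state();print(s['eef_pos'],s['force'],s['tool_rot'])
E
```

```text
wrist ((np.float64(-162.12765957446808), np.float64(-21.0)), (np.float64(-130.65274599542334), np.float64(160.75)))
scene ((np.float64(174.1161616161616), np.float64(-40.0)), (np.float64(-107.2800586510264), np.float64(198.5)))
top ((np.float64(96.76923076923079), np.float64(-139.33333333333334)), (np.float64(-85.92857142857143), np.float64(196.0)))
[513.39694547 -10.72115959  51.21043243] [ 4.35061827  1.57824754 13.68306913] [ 3.14103162e+00 -1.11564506e-02 -9.04552289e-04]
```

>>> step_arm(series=[[[0,0,0,0,0,-0.015,1],[0,0,0,0,0,-0.01,1],[0,0,0,0,0,0,1],[0,0,0,0,0,0,1]]])

```text
clock: 10.25
eef_pos: [507.3, -10.4, 52.2]
tool_rot: [3.141, 0.001, -0.001]
force: [0.0, 0.3, -0.5]
width: 0.1
gripper_force: 0.0
```

```bash
python3 - <<'E'
from h import *
im=[]
for n in('wrist','scene','top'):
  p=shot(n)
  U=np.array([[proj(p,[538.5+(130-i*.65),8+(130-j*.65),62]) for j in range(400)] for i in range(400)],np.float32)
  im.append(cv2.remap(p['img'],U,None,cv2.INTER_CUBIC))
cv2.imwrite('pics/m1.png',cv2.resize(np.hstack(im[:2]),(800,400))[:,:,::-1])
th,r,g=polar(p:=shot('scene'),(538.5,8))
w=g[:,(r>80)&(r<88)].mean(1);D=np.degrees(th)
for i in np.argsort(w)[::-1][:12]:print(D[i],w[i].round())
s=ctrl.read_state();print(s['eef_pos'],s['force'],s['tool_rot'])
E
```

```text
-107.5 198.0
-107.0 197.0
-108.0 196.0
-106.5 195.0
-108.5 190.0
-106.0 189.0
31.0 183.0
31.5 183.0
30.5 182.0
32.0 182.0
62.0 182.0
47.0 182.0
[507.53309452 -10.01691866  52.2114232 ] [-0.68001265 -0.15176574 -0.07018572] [ 3.14149459e+00  5.56839464e-04 -3.11715077e-04]
```

View pics/m1.png

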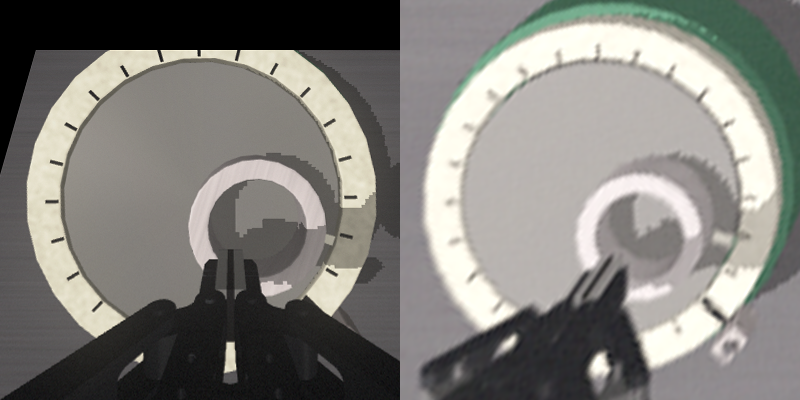

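Both rectified views put the index at about -107° and the long line at about -134°. The finger rode up onto the rim, so rim contact is at reported z of about 51 and the true tip is about 30 mm above the reported TCP. I'll re-enter at the cup centre and go deeper.

>>> step_arm(series=[[[0,0,0,0,0,-0.067,1],[0,0,0,0.068,0.053,0,1],[0,0,0,0.068,0.053,0,1],[0,0,0,0,0,0,1],[0,0,0,0,0,0.05,1],[0,0,0,0,0,0.05,1],[0,0,0,0,0,0,1]]])

```text
clock: 11.15
eef_pos: [526.6, -25.5, 46.0]
tool_rot: [-3.141, 0.003, 0.0]
force: [-0.1, 0.4, 0.4]
width: 0.1
gripper_force: 0.0
```

>>> step_arm(series=[[[0,0,0,0,0,0.014,1],[0,0,0,0,0,0.014,1],[0,0,0,0,0,0,1]]])

```text
clock: 11.45
eef_pos: [528.0, -25.7, 43.1]
tool_rot: [-3.142, 0.0, 0.0]
force: [-0.2, 0.3, 0.2]
width: -0.0
gripper_force: 0.0
```

>>> step_arm(series=[[[0,0,0,0,0,0.014,1],[0,0,0,0,0,0.01,1],[0,0,0,0,0,0,1]]])

```text
clock: 11.75
eef_pos: [528.1, -25.8, 39.6]
tool_rot: [3.142, 0.0, -0.0]
force: [0.1, -0.3, -0.1]
width: -0.2
gripper_force: 0.0
```

>>> step_arm(series=[[[0,0,0,-0.039,-0.013,0,1],[0,0,0,-0.036,-0.022,0,1],[0,0,0,-0.031,-0.027,0,1],[0,0,0,-0.026,-0.033,0,1],[0,0,0,0,0,0,1],[0,0,0,0,0,0,1]]])

```text
clock: 12.35
eef_pos: [509.0, -11.4, 40.1]
tool_rot: [3.141, -0.001, 0.0]
force: [1.4, -2.5, 0.7]
width: -0.1
gripper_force: 1.0
```

```bash
cat > m.py <<'E'
from h import *
p=shot('scene');C=(539,7.5)
th,r,g=polar(p,C);D=np.degrees(th)
def pk(w,lo,hi):
  i=(D>lo)&(D<hi);b=np.clip(w[i]-np.median(w[i])-.4*(w[i].max()-np.median(w[i])),0,None);return round((b@D[i])/b.sum(),2),w[i].max().round(),np.median(w[i]).round()
print('idx',pk(g[:,(r>80)&(r<88)].mean(1),-150,-95),'line',pk(-g[:,(r>95)&(r<110)].mean(1),-142,-125))
s=ctrl.read_state();print(s['eef_pos'].round(1),np.round(s['force'],1),s['clock'])
E
python3 m.py
```

```text
idx (np.float64(-125.51), np.float64(215.0), np.float64(157.0)) line (np.float64(-134.67), np.float64(-97.0), np.float64(-252.0))
[508.8 -11.6  40. ] [ 1.9 -2.   0.5] 12.4
```

>>> step_arm(series=[[[0,0,0,-0.008,-0.013,0,1],[0,0,0,-0.007,-0.013,0,1],[0,0,0,0,0,0,1],[0,0,0,0,0,0,1]]])

```text
clock: 12.8
eef_pos: [507.0, -8.0, 40.0]
tool_rot: [3.141, -0.002, -0.001]
force: [3.7, -1.6, 0.8]
width: 0.2
gripper_force: 2.0
```

```bash
python3 m.py
```

```text
idx (np.float64(-134.8), np.float64(226.0), np.float64(137.0)) line (np.float64(-134.68), np.float64(-96.0), np.float64(-252.0))
[506.9  -8.1  39.9] [ 3.6 -3.1  1.9] 12.85
```

The index measures -134.8° against the line at -134.7°. I'm backing the finger off to the cup centre and lifting, then verifying.

>>> step_arm(series=[[[0,0,0,0.02,0.031,0,1],[0,0,0,0.015,0.024,0,1],[0,0,0,0,0,0,1],[0,0,0,0,0,-0.1,1],[0,0,0,0,0,-0.2,1],[0,0,0,0,0,-0.3,1],[0,0,0,-0.1,-0.3,-0.1,1],[0,0,0,-0.1,-0.3,0,1],[0,0,0,-0.1,-0.3,0,1],[0,0,0,0,0,0,1]]])

```text
clock: 13.85
eef_pos: [462.8, 126.8, 144.7]
tool_rot: [-3.138, 0.003, 0.012]
force: [-0.6, 0.5, -0.3]
width: 0.2
gripper_force: 0.0
```

```bash
python3 m.py; python3 - <<'E'
from h import *
im=[]
for n in('scene','wrist','top'):
  p=shot(n)
  U=np.array([[proj(p,[539-45-i*.1+5,7.5-45-j*.1+5,62]) for j in range(400)] for i in range(400)],np.float32)
  im.append(cv2.remap(p['img'],U,None,cv2.INTER_LINEAR))
cv2.imwrite('pics/m2.png',cv2.resize(np.hstack(im),(798,266))[:,:,::-1])
p=shot('wrist')
bs=ctrl.recognise(p,'enter_top');print([(np.round(b['centre']),round(b['score'],2),ray(p,b['centre'],67).round()) for b in bs])
q=shot('scene');print([(np.round(b['centre']),round(b['score'],2),ray(q,b['centre'],67).round()) for b in ctrl.recognise(q,'enter_top')])
# unoccluded polar index at two radius bands
for n in('scene',):
  th,r,g=polar(q,(539,7.5));D=np.degrees(th);i=(D>-146)&(D<-124)
  print(g[i][:,(r>80)&(r<88)].mean(1).round(),g[i][:,(r>96)&(r<110)].mean(1).round())
E
```

```text
idx (np.float64(-116.75), np.float64(195.0), np.float64(125.0)) line (np.float64(-134.62), np.float64(-63.0), np.float64(-186.0))
[464.1 123.  144.6] [-0.6 -0.8  0.5] 13.9
[(array([ 82., 210.]), 0.94, array([449., 281.,  67.])), (array([380., 100.]), 0.24, array([547.,   9.,  67.]))]
[(array([392., 158.]), 0.55, array([561., 386.,  67.])), (array([336., 154.]), 0.51, array([462., 277.,  67.]))]
[126. 125. 125. 125. 125. 125. 124. 124. 123. 123. 122. 122. 122. 121.
 121. 121. 121. 121. 120. 120. 121. 123. 125. 128. 131. 140. 150. 160.
 170. 178. 184. 190. 195. 195. 189. 182. 176. 167. 155. 143. 130. 120.
 120.] [192. 190. 190. 189. 189. 189. 189. 190. 190. 190. 189. 189. 188. 186.
 184. 180. 173. 160. 138. 107.  77.  61.  66.  79.  99. 120. 141. 161.
 175. 181. 187. 190. 190. 190. 190. 190. 190. 190. 190. 190. 190. 190.
 190.]
```

View pics/m2.png

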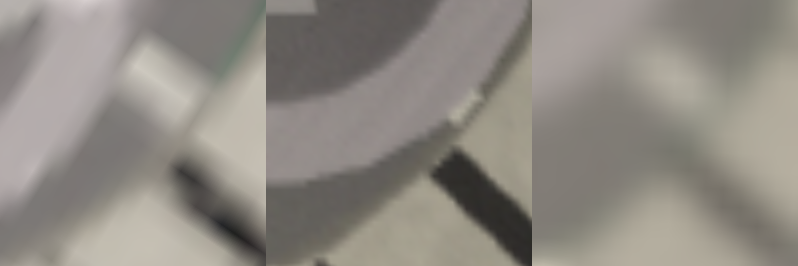

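In the rectified crops the white mark sits left of and above the dark line: scene mark (160,85) against line end (180,170). That is an offset of about 5° (-129.4° against -134.6°), so the earlier reading was corrupted by the finger hiding part of the view. I'm going back in for the last 5°.

>>> step_arm(series=[[[0,0,0,0.1,0.3,0,1],[0,0,0,0.1,0.3,0,1],[0,0,0,0.12,0.32,0,1],[0,0,0,0,0,0.25,1],[0,0,0,0,0,0.1,1],[0,0,0,0,0,0,1],[0,0,0,0,0,0,1]]])

```text
clock: 14.95
eef_pos: [514.0, -18.2, 92.3]
tool_rot: [-3.142, 0.0, -0.001]
force: [0.5, -0.6, 0.0]
width: -0.1
gripper_force: 0.0
```

>>> step_arm(series=[[[0,0,0,0,0,0.2,1],[0,0,0,0,0,0.1,1],[0,0,0,0,0,0.05,1],[0,0,0,0,0,0,1],[0,0,0,-0.02,-0.03,0,1],[0,0,0,-0.02,-0.028,0,1],[0,0,0,-0.009,-0.016,0,1],[0,0,0,-0.008,-0.014,0,1],[0,0,0,0,0,0,1],[0,0,0,0,0,0,1]]])

```text
clock: 15.95
eef_pos: [507.1, -4.7, 40.4]
tool_rot: [3.141, -0.003, -0.001]
force: [3.6, -2.3, 1.6]
width: -0.1
gripper_force: 2.0
```

>>> step_arm(series=[[[0,0,0,0.02,0.031,0,1],[0,0,0,0.015,0.024,0,1],[0,0,0,0,0,0,1],[0,0,0,0,0,-0.1,1],[0,0,0,0,0,-0.2,1],[0,0,0,0,0,-0.3,1],[0,0,0,-0.1,-0.3,-0.1,1],[0,0,0,-0.1,-0.3,0,1],[0,0,0,-0.1,-0.3,0,1],[0,0,0,0,0,0,1]]])

```text
clock: 16.95
eef_pos: [462.2, 130.0, 144.7]
tool_rot: [-3.138, 0.003, 0.012]
force: [0.5, -0.4, 0.4]
width: -0.0
gripper_force: 0.0
```

```bash
cat > m3.py <<'E'
from h import *
for n,C in(('scene',(539,7.5)),('wrist',None)):
  q=shot(n)
  if C is None: C=(539,8)
  th,r,g=polar(q,C);D=np.degrees(th);i=(D>-148)&(D<-122)
  a=g[i][:,(r>83)&(r<88)].mean(1);b=-g[i][:,(r>94)&(r<106)].mean(1)
  for w in(a,b):
    k=np.argmax(w);lo=np.median(w);h=(w[k]+lo)/2
    L=k
    while L>0 and w[L]>h:L-=1
    H=k
    while H<len(w)-1 and w[H]>h:H+=1
    print(n,'centre',D[i][L]*.5+D[i][H]*.5,'peak',D[i][k],'width',D[i][H]-D[i][L],w[k].round(),lo.round())
s=ctrl.read_state();print(s['eef_pos'].round(1),s['tool_rot'].round(3))
E
python3 m3.py
```

```text
scene centre -134.25 peak -133.5 width 5.5 193.0 121.0
scene centre -134.5 peak -135.0 width 4.0 -69.0 -188.0
wrist centre -134.75 peak -136.0 width 4.5 142.0 140.0
wrist centre -134.0 peak -133.5 width 4.0 -45.0 -156.0
[464.5 123.4 144.5] [3.141e+00 2.000e-03 3.000e-03]
```

The scene now gives -134.25° against -134.5°. The wrist view of the mark is hidden by the collar, so I'll take one check from nearly overhead before pressing.

>>> step_arm(series=[[[0,0,0,-0.07,0.27,-0.05,1],[0,0,0,-0.07,0.27,-0.05,1],[0,0,0,-0.07,0.27,-0.05,1],[0,0,0,-0.07,0.27,-0.05,1],[0,0,0,0,0,0,1],[0,0,0,0,0,0,1]]])

```text
clock: 17.65
eef_pos: [423.2, -42.1, 174.7]
tool_rot: [3.141, 0.0, -0.006]
force: [0.1, 0.1, -0.0]
width: 0.0
gripper_force: 0.0
```

```bash
python3 m3.py; python3 - <<'E'
from h import *
p=shot('wrist')
print(axis(p,(539,8)))
g=cv2.cvtColor(p['img'],cv2.COLOR_RGB2GRAY)
U=np.array([[proj(p,[539-r*np.cos(np.radians(a)),8-r*np.sin(np.radians(a)),62]) for a in np.arange(36,54,1.)] for r in range(76,108,2)],np.float32)
print(cv2.remap(g,U,None,1))
E
```

```text
scene centre -134.5 peak -133.5 width 5.0 253.0 178.0
scene centre -134.5 peak -135.0 width 4.0 -106.0 -253.0
wrist centre -133.25 peak -134.0 width 4.5 248.0 150.0
wrist centre -133.75 peak -133.0 width 3.5 -67.0 -239.0
[423.6 -39.7 174.5] [-3.141e+00  0.000e+00 -1.000e-03]
[538.76137843   7.13330055 113.19701009]
[[153 172 207 204 196 196 204 214 215 214 218 219 218 215 206 202 194 191]
 [119 108 104 104 105 104 107 105 107 158 171 168 173 145 105 103 104 103]
 [150 151 120 139 124 108 104 103 106 164 184 184 185 148 105 104 104 104]
 [151 149 150 150 149 148 112 105 107 161 183 183 182 151 105 104 105 105]
 [150 150 151 149 150 149 150 132 145 197 240 207 184 145 105 104 104 105]
 [152 150 151 151 151 150 150 149 152 227 248 248 223 168 151 112 120 109]
 [150 149 149 148 150 149 150 149 152 222 248 248 248 203 149 150 151 150]
 [114 109 103  97 100 109 109 100 104 198 214 215 219 156 109 112 110 105]
 [181 193 204 209 200 195 197 197 190 162 140 146 167 190 186 200 196 189]
 [238 238 237 239 238 236 239 243 226  94  67  68 159 240 240 240 238 235]
 [239 238 239 241 240 237 237 241 239  84  70  70 172 238 240 240 238 235]
 [241 240 241 242 242 241 240 242 232  94  69  69 174 239 239 238 237 238]
 [243 241 241 241 241 241 240 241 237  86  69  70 190 237 236 239 240 240]
 [242 239 241 242 239 238 236 235 234  95  69  70 199 235 238 241 241 239]
 [238 236 240 240 235 235 235 236 232  97  67  68 195 235 240 243 241 240]
 [237 237 241 241 235 234 235 236 236  90  67  69 214 236 240 240 242 242]]
```

The overhead check shows mark and line within about 0.5° (0.8 mm), so the dial is set. Now to the button.

>>> step_arm(series=[[[0,0,0,0.021,-0.268,0,1],[0,0,0,0.021,-0.268,0,1],[0,0,0,0.021,-0.268,0,1],[0,0,0,0.021,-0.268,0,1],[0,0,0,0.021,-0.268,0,1],[0,0,0,0.021,-0.268,0,1],[0,0,0,0.021,-0.268,0,1],[0,0,0,0.021,-0.268,0,1],[0,0,0,0,0,0,1],[0,0,0,0,0,0.3,1],[0,0,0,0,0,0,1],[0,0,0,0,0,0,1]]])

```text
clock: 19.0
eef_pos: [447.8, 281.4, 129.2]
tool_rot: [3.14, 0.003, 0.0]
force: [0.5, 0.1, 1.0]
width: 0.2
gripper_force: 0.0
```

```bash
python3 - <<'E'
from h import *
p=shot('wrist');e=ctrl.read_state()['eef_pos'];print(e)
print([(np.round(b['centre']),round(b['score'],2),ray(p,b['centre'],67).round(1)) for b in ctrl.recognise(p,'enter_top')])
c=proj(p,[449,282,67]);print(c)
g=cv2.cvtColor(p['img'],cv2.COLOR_RGB2GRAY)
h=cv2.cvtColor(p['img'],cv2.COLOR_RGB2HSV)
x,y=map(int,c);m=((g>150)&(h[...,1]<40)).astype(np.uint8)
n,l,st,ce=cv2.connectedComponentsWithStats(m)
for s,cc in zip(st[1:],ce[1:]):
  if s[4]>80: print(s,cc.round(1),ray(p,cc,67).round(1))
E
```

```text
[448.95658815 281.85468965 130.32235491]
[(array([135., 204.]), 0.74, array([441.6, 386.9,  67. ])), (array([246., 196.]), 0.59, array([448.4, 287.3,  67. ])), (array([123.,  83.]), 0.57, array([541.8, 382.7,  67. ])), (array([257., 327.]), 0.56, array([303.2, 277.3,  67. ]))]
[np.float64(252.16000071453107), np.float64(195.71125753403604)]
[ 439    0   73  214 7308] [473.4  99.4] [529.7 105.8  67. ]
[ 480   28   32  109 2586] [497.8  93.4] [534.2  87.6  67. ]
[108  68  26  28 551] [120.2  81.7] [542.9 384.5  67. ]
[ 205  148   86   83 3807] [243.7 186.8] [457.2 289.4  67. ]
[ 108  169   60   61 1528] [136.4 197.7] [447.2 384.6  67. ]
[229 183  35  32 873] [245.7 198.3] [446.6 287.7  67. ]
[121 195  22  21 343] [131.2 205.1] [440.3 390.1  67. ]
[252 321   9  20 131] [256.  330.7] [298.6 278.3  67. ]
```

>>> step_arm(series=[[[0,0,0,-0.008,-0.03,0,1],[0,0,0,0,0,0.2,1],[0,0,0,0,0,0.2,1],[0,0,0,0,0,0.1,1],[0,0,0,0,0,0.03,1],[0,0,0,0,0,0.03,1],[0,0,0,0,0,0,1]]])

```text
clock: 19.8
eef_pos: [448.2, 286.8, 46.4]
tool_rot: [-3.141, -0.001, -0.0]
force: [0.2, -0.0, 0.5]
width: -0.2
gripper_force: 0.0
```

>>> step_arm(series=[[[0,0,0,0,0,0.02,1],[0,0,0,0,0,0.014,1],[0,0,0,0,0,0,1]]])

```text
clock: 20.1
eef_pos: [447.8, 286.4, 40.8]
tool_rot: [-3.141, -0.0, -0.0]
force: [-0.1, 0.0, 0.3]
width: -0.0
gripper_force: 0.0
```

>>> step_arm(series=[[[0,0,0,0,0,0.014,1],[0,0,0,0,0,0.014,1],[0,0,0,0,0,0,1]]])

```text
clock: 20.4
eef_pos: [447.9, 286.4, 36.3]
tool_rot: [-3.141, -0.0, -0.0]
force: [0.3, -0.4, 1.9]
width: -0.2
gripper_force: 0.8
```

>>> step_arm(series=[[[0,0,0,0,0,0.014,1],[0,0,0,0,0,0,1]]])

```text
clock: 20.6
eef_pos: [447.9, 286.4, 34.3]
tool_rot: [-3.141, -0.0, -0.0]
force: [-0.2, 0.1, 3.1]
width: 0.3
gripper_force: 1.4
```

>>> step_arm(series=[[[0,0,0,0,0,0.014,1],[0,0,0,0,0,0,1]]])

```text
clock: 20.8
eef_pos: [447.9, 286.4, 32.2]
tool_rot: [-3.141, -0.0, -0.0]
force: [0.8, -0.3, 4.1]
width: 0.1
gripper_force: 2.0
```

>>> step_arm(series=[[[0,0,0,0,0,0.012,1],[0,0,0,0,0,0,1],[0,0,0,0,0,0,1]]])

```text
clock: 21.1
eef_pos: [447.9, 286.4, 30.8]
tool_rot: [-3.141, -0.0, -0.0]
force: [-0.8, -1.1, 7.8]
width: 0.2
gripper_force: 3.9
```

The force reached 7.8 N, above the 5 N end of the spring, and the tip stopped at z 30.8, so the button is bottomed. I'm lifting off and checking the dial again.

>>> step_arm(series=[[[0,0,0,0,0,-0.05,1],[0,0,0,0,0,-0.2,1],[0,0,0,0,0,-0.3,1],[0,0,0,0,0,-0.2,1],[0,0,0,0,0,0,1],[0,0,0,0,0,0,1],[0,0,0,0,0,0,1]]])

```text
clock: 21.8
eef_pos: [446.7, 285.6, 141.8]
tool_rot: [3.14, 0.002, -0.0]
force: [-0.3, -0.1, -0.2]
width: 0.0
gripper_force: 0.0
```

```bash
python3 m3.py; python3 -c "
from cell import ctrl
s=ctrl.read_state();print(s['force'],s['qd'].round(3) if hasattr(s['qd'],'round') else s['qd']);print(ctrl.finish_job())"
```

```text
scene centre -134.5 peak -133.5 width 6.0 190.0 119.0
scene centre -134.5 peak -135.0 width 4.0 -68.0 -186.0
wrist centre -147.5 peak -147.5 width 0.0 0.0 0.0
wrist centre -147.5 peak -147.5 width 0.0 -0.0 0.0
[446.8 285.7 141.5] [ 3.14e+00  2.00e-03 -0.00e+00]
[-0.07351488 -1.12567065 -0.98707156] [-0.001  0.001  0.    -0.006  0.002  0.002 -0.001]
the job is handed in; nothing more can be done
None
```

The dial's index mark is on the long line (last measured within about 1 mm), the large grey station's button was pressed fully down and released, and the job is handed in; no verdict came back.

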